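# Turn the tube mixer's wheel to its loading position

### The job

On the bench stands a tube mixer with an upright, six-spoked wheel; push on its spokes with the fingertips, one spoke after another, to turn the wheel until the short steel loading stem between two of the spokes points straight up, then leave the wheel at rest. Do not touch the stem, do not lift, tip or shove the mixer along the bench, and leave everything else on the bench where it stands.

Things in the scene. Friction and masses are not known exactly. Their poses are not given: they have to be found in the camera images.
- mixer: Tube mixer: a loose stand (about 3.5 kg) with an upright spoked wheel. Origin on the bench below the wheel's centre; z up; x along the axle, from the housing to the wheel, away from the robot within 25 degrees; y sideways in the wheel's plane. Base plate x -140 to +50, y +-85, 15 mm high; blue housing x -125 to -35, y +-55, up to z = 195 mm.
- hub (a point): Centre of the wheel, on the axle, 155 mm above the mixer's origin. The black hub is 54 mm across, 36 mm long, with a thin black ring around it (100 mm diameter, 8 mm bar).
- wheel (a joint): Angle of the wheel about the mixer's x axis, rad, not wrapped: stem straight up at 0 and 2 pi, straight down at pi. As the value grows the top of the wheel moves to the mixer's -y. Stiff axle (0.12 N m friction: 1 to 1.5 N at the spoke ends): it turns either way without end and stays where it is left.
- spokes: Six flat white spokes, 60 degrees apart, at 30, 90, 150, 210, 270 and 330 degrees from the stem. They end free, with no rim, 130 mm from the wheel's centre; each is 30 mm wide along the axle (mixer x -15 to +15) and 8 mm thick. Origin at the wheel's centre; z axis along the stem, turning with the wheel.
- stem: The loading stem: a single steel stem on the wheel's ring, midway between two spokes, 10 mm across with a thicker 15 mm cap. Its end is 88 mm from the wheel's centre, so 42 mm short of the circle of the spoke ends. Origin on the ring, 50 mm from the wheel's centre; its z axis points outward along the stem.
- stem_tip (a point): Outer end of the stem, 88 mm from the wheel's centre.
- tube_rack: White tube rack with capped tubes, 70 x 150 mm, 96 mm high, loose on the bench, to be left alone. Origin at the centre of its underside.
- reagent_bottle: White capped bottle, 60 mm across, 130 mm high, loose on the bench, to be left alone. Origin at the centre of its underside.
- vial_a: Small amber vial, 26 mm across, 55 mm high, standing in front of the wheel, loose on the bench, to be left alone. Origin at the centre of its underside.
- vial_b: Second such vial, on the other side, loose on the bench, to be left alone. Origin at the centre of its underside.
- sample_cup: Open white cup, 64 mm across, 60 mm high, loose on the bench, to be left alone. Origin at the centre of its underside.
- tape_roll: Roll of tape lying flat, 90 mm across, 20 mm high, loose on the bench, to be left alone. Origin at the centre of its underside.
- tip_box: Grey box, 85 x 120 mm, 55 mm high, loose on the bench, to be left alone. Origin at the centre of its underside.

How it is judged:
On the way, in this order (a step that is already met when the one before it is completed fails the run):
1. the fingers push on a spoke with the stem already above the level of the axle (angle between stem's own z axis and vertical below 1.5 rad and contact force between the fingers and spokes above 0.2 N), for 0.05 s.
2. the stem points straight up, within 0.12 rad (angle between stem's own z axis and vertical below 0.12 rad), for 0.2 s.
At the end, for the whole second after the job is handed in: The stem points straight up within 0.12 rad (about 7 degrees) and the wheel is at rest; the mixer stands upright within 30 mm of where it was, and every other thing on the bench within 20 mm of where it was (angle between stem's own z axis and vertical below 0.12 rad and height (world z) of stem_tip above 0.22 m and velocity of joint wheel between -0.05 and 0.05 rad/s and distance of mixer from where it was at the start of the episode below 0.03 m and angle between mixer's own z axis and vertical below 0.06 rad and distance of each of tube_rack, reagent_bottle, vial_a, vial_b, sample_cup, tape_roll, tip_box from where it was at the start of the episode below 0.02 m); the robot touches nothing.
It fails at once if the stem is touched by the fingers or the arm (contact force between any of the fingers, the arm and stem above 0.5 N).
It fails at once if the mixer is lifted or tipped: it rises more than 8 mm or leans more than 0.06 rad (height (world z) of mixer above 0.008 m or angle between mixer's own z axis and vertical above 0.06 rad).
It fails at once if the mixer is shoved more than 30 mm (distance of mixer from where it was at the start of the episode above 0.03 m).
It fails at once if another thing on the bench is moved more than 20 mm, picked up or knocked over (distance of any of tube_rack, reagent_bottle, vial_a, vial_b, sample_cup, tape_roll, tip_box from where it was at the start of the episode above 0.02 m or angle between any of tube_rack, reagent_bottle, vial_a, vial_b, sample_cup, tape_roll, tip_box's own z axis and vertical above 0.3 rad).
It also fails if it takes over 64 s, if anything falls off the work surface, if the arm or the gripper's body presses on something with over 40 N, if the wrist force passes 120 N, or if a joint passes its speed limit or range.

### The arm

A 7-joint arm with a two-finger parallel gripper is mounted at the origin on the work surface. World frame = base frame: x ahead of the robot, y to its left, z up, the work surface at z = 0. Lengths are in m, angles in rad, forces in N, time in s.
With the tool pointing down it reaches from about 0.425 to 0.875 m from the base axis. Payload 4.7 kg.
Tool frame: the origin (TCP) lies between the finger pads; the fingertips stand 14 mm ahead of it and the grasp point (between the pads) lies 5 mm behind it; z points along the fingers, y is the line along which they close (so a half turn about z gives the same grasp; the last joint's range is limited). The gripper opens to 87 mm and grips with 3 to 60 N. Pads are 19 mm wide; open, the fingers measure 117 mm over their backs; the gripper's body (75 mm by 190 mm) begins 51 mm behind the grasp point.
Start: joints at [1.322, 0.321, -0.07, 1.45, 0.023, 1.371, -0.057], TCP at [0.169, -0.628, 0.237] pointing down, gripper open.
Joint ranges: [-2.86, 2.86], [-0.3, 2.09], [-1.38, 1.24], [0.06, 2.45], [-1.56, 4.7], [0.09, 2.05], [-2.69, 2.69]. Speed limits (rad/s): [2.57, 2.57, 3.14, 3.14, 3.14, 3.14, 3.14].

### API

Orientations are given as a rotation vector (axis times angle).
In Python, from bench import get_state, get_image, camera_params, close_job gives the robot as it stands. The module is installed in compiled form; this text tells all that it offers.
- The arm moves only by the tool arm_command, never from a script. Its argument "motion" is a list of rows, each a list of 5 numbers: the finger opening in mm, from 0 to 87, then the shift along the tool's x, y, z in mm, then the turn about the tool's z in degrees. In form: [[gripper, x, y, z, spin], ...]. A call has 1 to 5 rows; each row is the pose to reach, as a shift and turn from the pose commanded when the call began, along the tool's axes at that moment; what a row does not reach only later rows make up. A row lasts 1/12 s, in which the tool goes at most 41.7 mm and 7.16 degrees, less where a joint would pass 70% of its speed; a pose out of reach is approached as far as the arm can. A call with a gripper value outside its range is refused whole. The fingers move at their own pace and stop on an object; "newtons" is the grip in N (left out, the last holds). Time passes only in rows, so rows that repeat a pose let the fingers close. It gives the time, the measured TCP pose, the force, the opening and the grip force at its end, in the units of the state.
- get_state(): the state, without advancing time (a new reading comes with each control period).
- get_image(name): name is "side" or "top"; returns (picture, depth): 384x512x3 uint8, red, green, blue; 384x512 float32, m along the optical axis (not along the pixel's ray), 0 where there is no reading.
- camera_params(name): a dict with "intrinsics" (3x3 intrinsics, pixels), "extrinsics" (4x4, takes a point from camera to world coordinates). Camera axes: x right, y down, z forward; pixel columns grow to the right and rows downward; lengths in m; the calibration is good to about 2 mm. A picture is of the moment at which its call begins. camera_params takes no time and is no camera call.
- close_job(): hands the job in; it is judged then, once.
The state is a dict: "time": time; "joint_positions": joint angles; "qd": joint speeds; "joint_torque": joint torques, N m; "position": TCP position; "tool_rot": TCP orientation; "ft_force": force on the tool from outside, world axes, zero at the start; "torque": the same for the moment, N m; "grip_width": opening from 0.0 (shut) to 1.0 (fully open); "grip_force": force on a finger pad.
Only numpy, scipy, OpenCV 4.12 (cv2) and the standard library are available. Lean on these libraries where they do the work, as an engineer would, in place of code of your own. Each camera call takes 0.05 s, during which the arm holds its last target. There are 200 camera calls.

## Working session

There is one attempt and no reset: what is moved stays moved. The work goes in short steps, Python scripts to look and compute and a tool call to move; the robot and the scene stay as the last step left them, time stands still between calls to the robot, and variables do not carry over. Pictures are saved under pics/ and viewed, at most 10 in all, crops included, and the job is handed in when it is done.

Besides the shell and the picture viewer there is one more tool, called after "Request:" by a JSON object that holds its "api" and its "payload". arm_command: Moves the arm, as the interface text tells. Its arguments: {"type":"object","properties":{"motion":{"type":"array"},"newtons":{"type":"number"}},"required":["motion"]}

```bash
mkdir -p pics; python3 - <<'E'
from bench import *
import cv2,numpy as np
for n in("side","top"):
    p,d=get_image(n); cv2.imwrite(f"pics/{n}0.png",p[:,:,::-1]); np.save(n+"d.npy",d); np.save(n+"p.npy",p)
    c=camera_params(n); print(n,np.round(c["intrinsics"],1).tolist(),np.round(c["extrinsics"],3).tolist())
s=get_state(); print(s["time"],s["position"],s["tool_rot"],s["ft_force"])
E
```

```text
side [[383.4, 0.0, 260.3], [0.0, 383.4, 196.7], [0.0, 0.0, 1.0]] [[-0.828, 0.371, -0.421, 1.005], [0.561, 0.573, -0.598, 0.533], [0.02, -0.731, -0.682, 0.81], [0.0, 0.0, 0.0, 1.0]]
top [[473.8, 0.0, 253.4], [0.0, 473.8, 185.1], [0.0, 0.0, 1.0]] [[0.009, -0.988, 0.153, 0.346], [-1.0, -0.008, 0.005, -0.038], [-0.003, -0.153, -0.988, 1.654], [0.0, 0.0, 0.0, 1.0]]
0.1 [ 0.16869403 -0.62721801  0.2355322 ] [-3.11274374e+00 -4.11417886e-01  4.88587607e-04] [-0.58291894 -0.01318938  0.3750261 ]
```

View pics/side0.png

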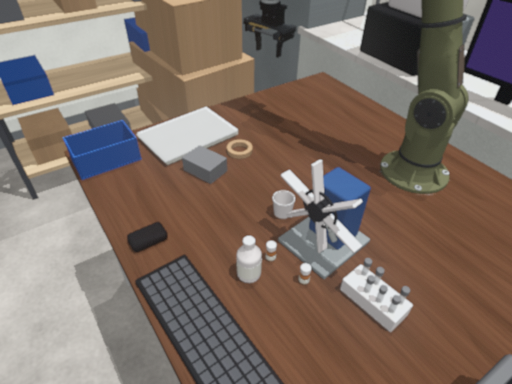

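View pics/top0.png

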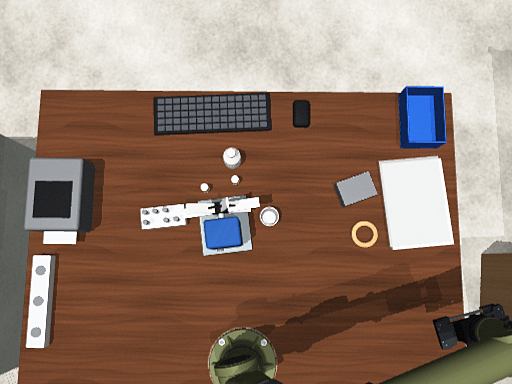

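The side view shows the wheel at about (320,208) with the housing behind it and the vials at (271,250) and (305,273). The top view shows the housing at (222,233), the cup at (269,216) and the rack at (163,216). Next I fit the mixer pose and zoom in on the wheel.

```bash
cat > h.py <<'E'
from bench import *
import cv2,numpy as np
def ray(n,u,v):
    c=camera_params(n);K=np.array(c["intrinsics"]);T=np.array(c["extrinsics"])
    return T[:3,3],T[:3,:3]@np.linalg.inv(K)@np.array([u,v,1.])
def onz(n,u,v,z):
    o,d=ray(n,u,v);return o+d*(z-o[2])/d[2]
def proj(n,X):
    c=camera_params(n);K=np.array(c["intrinsics"]);T=np.array(c["extrinsics"])
    q=K@(T[:3,:3].T@(np.asarray(X)-T[:3,3]));return q[:2]/q[2]
E
python3 - <<'E'
from h import *
p=np.load("topp.npy").astype(int)
m=((p[:,:,2]>p[:,:,0]+50)&(p[:,:,2]>90)).astype(np.uint8); m[:200]=0;m[260:]=0;m[:,:190]=0;m[:,260:]=0
d=np.load("topd.npy")
cs,_=cv2.findContours(m,0,1);c=max(cs,key=cv2.contourArea)
pts=np.array([onz("top",u,v,.195)[:2] for u,v in c[:,0]],np.float32)
r=cv2.minAreaRect(pts);print(r,cv2.boxPoints(r))
g=np.load("topp.npy")
for nm,u,v,z in[("cup",269,216,.06),("rack",163,216,.09),("va",205,187,.055),("vb",235,180,.055),("bottle",232,156,.13)]:print(nm,onz("top",u,v,z).round(3))
s=np.load("sidep.npy")[150:270,260:390,::-1]
t=g[170:265,130:290,::-1]
cv2.imwrite("pics/c1.png",np.hstack([cv2.resize(s,(400,370),interpolation=2),cv2.resize(t,(400,370),interpolation=2)]))
E
```

```text
((0.42555636167526245, 0.06381519138813019), (0.08856861293315887, 0.1073831170797348), 7.56514310836792) [[0.37458885 0.11120924]
 [0.38872617 0.0047608 ]
 [0.47652388 0.01642115]
 [0.46238655 0.12286959]]
cup [ 0.488 -0.084  0.06 ]
rack [0.483 0.267 0.09 ]
va [0.586 0.134 0.055]
vb [0.611 0.032 0.055]
bottle [0.679 0.04  0.13 ]
```

View pics/c1.png

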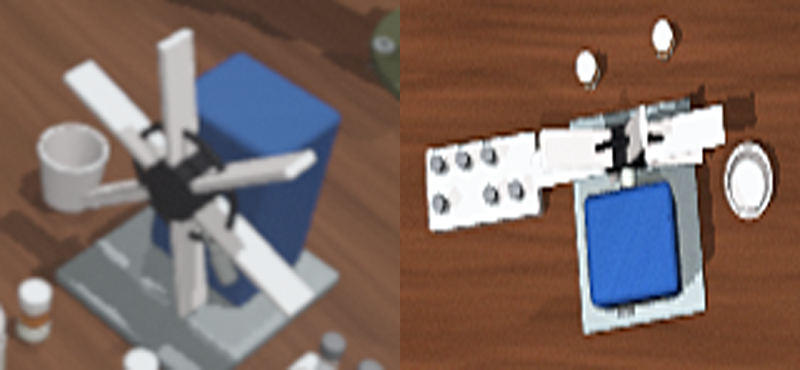

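```bash
cat >> h.py <<'E'
yaw=np.radians(7.565);ex=np.array([np.cos(yaw),np.sin(yaw),0]);ey=np.array([-np.sin(yaw),np.cos(yaw),0]);ez=np.array([0,0,1.])
H=np.array([.4256,.0638,.155])+.08*ex
def onwheel(u,v,x=0,n="side"):
    o,d=ray(n,u,v);X=o+d*((H+ex*x-o)@ex)/(d@ex);q=X-H;y,z=q@ey,q[2];return np.degrees(np.arctan2(-y,z)),np.hypot(y,z)
E
python3 - <<'E'
from h import *
print(H,proj("side",H+.018*ex))
for u,v in[(177,38),(80,72),(308,160),(298,308),(190,308),(222,258),(228,278)]:
    print((u,v),onwheel(260+u/3.077,150+v/3.083))
s=get_state();print(s["position"],s["tool_rot"])
from scipy.spatial.transform import Rotation as R
print(R.from_rotvec(s["tool_rot"]).as_matrix().round(3))
E
```

```text
[0.50490369 0.07433207 0.155     ] [314.56138578 212.74103727]
(177, 38) (np.float64(12.139801785433066), np.float64(0.13069109305503093))
(80, 72) (np.float64(72.56333720525107), np.float64(0.12562767035174402))
(308, 160) (np.float64(-45.52495476063878), np.float64(0.13821876820793025))
(298, 308) (np.float64(-108.23167296298772), np.float64(0.1293377373345981))
(190, 308) (np.float64(-167.23083910987316), np.float64(0.13122001939272582))
(222, 258) (np.float64(-133.8553856719311), np.float64(0.06790480531931738))
(228, 278) (np.float64(-137.22788966333977), np.float64(0.08586033076241804))
[ 0.16869403 -0.62721801  0.2355322 ] [-3.11274374e+00 -4.11417886e-01  4.88587607e-04]
[[ 0.966  0.26  -0.001]
 [ 0.26  -0.966  0.002]
 [-0.    -0.002 -1.   ]]
```

The mixer's hub is at (0.505, 0.074, 0.155), with its yaw at 7.6°. The stem sits at about -138° and the spokes at -168, -108, -48, 12, 72 and 132°. I need +138°, so I'll push over the top towards mixer -y with the closed fingertips, keeping them high enough to clear the stem circle.

Request:
{"api": "arm_command", "payload": {"motion": [[0,30,-10,-30,4],[0,60,-20,-60,7.5],[0,95,-30,-75,7.5],[0,130,-40,-90,7.5],[0,165,-50,-105,7.5]], "newtons": 10}}

```text
time: 0.52
position: [0.3166, -0.5353, 0.3425]
tool_rot: [3.135, 0.207, 0.0]
ft_force: [0.3, -1.1, 0.2]
grip_width: 0.704
grip_force: 0.0
```

Request:
{"api": "arm_command", "payload": {"motion": [[0,16,-37,-4,0],[0,32,-74,-8,0],[0,48,-111,-12,0],[0,64,-148,-16,0],[0,80,-185,-20,0]]}}

```text
time: 0.93
position: [0.3703, -0.3405, 0.3612]
tool_rot: [-3.134, -0.207, 0.001]
ft_force: [0.7, -0.3, 0.7]
grip_width: 0.327
grip_force: 0.0
```

Request:
{"api": "arm_command", "payload": {"motion": [[0,16,-37,0,0],[0,32,-74,0,0],[0,48,-111,0,0],[0,64,-148,0,0],[0,80,-185,0,0]]}}

```text
time: 1.35
position: [0.425, -0.1466, 0.3613]
tool_rot: [3.134, 0.207, -0.001]
ft_force: [1.9, 0.1, -0.3]
grip_width: 0.021
grip_force: 0.0
```

Request:
{"api": "arm_command", "payload": {"motion": [[0,16,-37,0,0],[0,32,-74,0,0],[0,48,-111,0,0],[0,64,-148,0,0],[0,80,-185,0,0]]}}

```text
time: 1.77
position: [0.4799, 0.0471, 0.3614]
tool_rot: [3.134, 0.206, 0.0]
ft_force: [1.0, -0.6, -0.9]
grip_width: 0.008
grip_force: 0.0
```

Request:
{"api": "arm_command", "payload": {"motion": [[0,14,-22,0,0],[0,28,-44,0,0],[0,28,-44,30,0],[0,28,-44,45,0]]}}

```text
time: 2.1
position: [0.5015, 0.0948, 0.3145]
tool_rot: [-3.133, -0.214, 0.003]
ft_force: [-0.8, -0.5, -1.2]
grip_width: -0.0
grip_force: 0.0
```

```bash
cat > snap.py <<'E'
from h import *
import sys
p,d=get_image("side");c=p[120:270,230:400,::-1];cv2.imwrite(f"pics/{sys.argv[1]}.png",cv2.resize(c,None,fx=3.5,fy=3.5,interpolation=2))
X=get_state()["position"]-H;print(X@ex,X@ey,X[2]-.014)
E
python3 snap.py a1
```

```text
-0.0024148120455884086 0.01919898236904139 0.1426837531377648
```

View pics/a1.png

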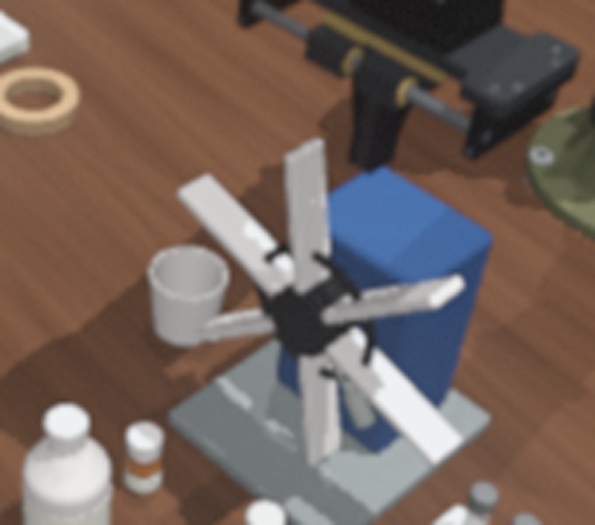

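The fingertips at crop (370,165) hang on the +y side of the up spoke, whose end is at (305,150), so the placement is as planned. Now I descend and push.

Request:
{"api": "arm_command", "payload": {"motion": [[0,2,0,30,0],[0,2,0,56,0],[0,2,10,56,0],[0,2,20,56,0],[0,2,28,56,0]]}}

```text
time: 2.57
position: [0.5086, 0.0631, 0.2621]
tool_rot: [3.134, 0.204, 0.003]
ft_force: [0.9, -0.5, 0.3]
grip_width: 0.003
grip_force: 0.6
```

Request:
{"api": "arm_command", "payload": {"motion": [[0,0,10,0,0],[0,0,20,0,0],[0,0,30,0,0],[0,0,40,0,0],[0,0,50,0,0]]}}

```text
time: 2.98
position: [0.5146, 0.0143, 0.261]
tool_rot: [3.135, 0.207, 0.001]
ft_force: [-0.4, 1.5, 0.5]
grip_width: 0.004
grip_force: 0.6
```

```bash
python3 snap.py a2
```

```text
0.0016104912922780517 -0.06350686974520597 0.09168879891940256
```

View pics/a2.png

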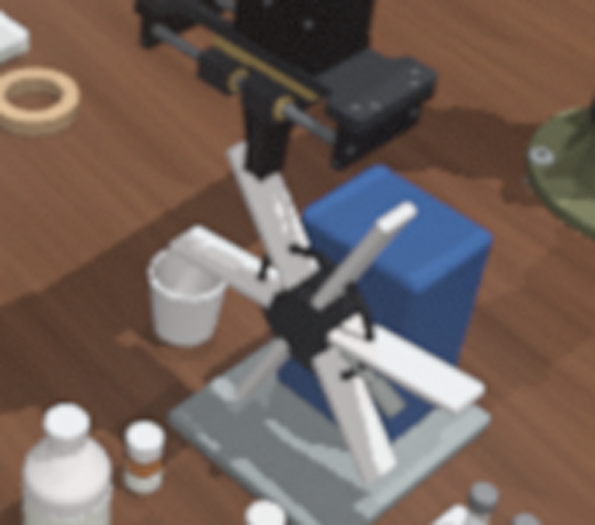

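The push works: the pushed spoke's end is now at crop (240,150), about 42°, and the next spoke's end is at (395,210). I'll lift, go over to that spoke and push it.

Request:
{"api": "arm_command", "payload": {"motion": [[0,0,-8,0,0],[0,0,-10,-35,0],[0,0,-20,-65,0],[0,0,-60,-65,0],[0,0,-100,-65,0]]}}

```text
time: 3.45
position: [0.5022, 0.1147, 0.3275]
tool_rot: [3.135, 0.2, 0.006]
ft_force: [0.5, 1.0, -1.1]
grip_width: 0.005
grip_force: 0.0
```

Request:
{"api": "arm_command", "payload": {"motion": [[0,0,-38,0,0],[0,0,-40,35,0],[0,0,-40,68,0],[0,0,-40,70,0],[0,0,-30,70,0]]}}

```text
time: 3.87
position: [0.4954, 0.1462, 0.2545]
tool_rot: [-3.134, -0.214, 0.006]
ft_force: [-0.8, 0.3, -0.1]
grip_width: 0.005
grip_force: 0.0
```

Request:
{"api": "arm_command", "payload": {"motion": [[0,0,11,0,0],[0,0,22,0,0],[0,0,33,0,0],[0,0,44,0,0],[0,0,55,0,0]]}}

```text
time: 4.28
position: [0.5053, 0.0881, 0.2566]
tool_rot: [3.135, 0.205, 0.003]
ft_force: [0.1, 0.4, 1.2]
grip_width: 0.003
grip_force: 0.7
```

```bash
python3 snap.py a3; python3 -c "
from h import *
s=get_state();print(s['time'],s['ft_force'])
print(onwheel(230+395/3.5,120+210/3.5),onwheel(230+240/3.5,120+155/3.5))"
```

```text
0.0020977929108364694 0.010602430315557274 0.08710456166334372
4.3333 [ 0.65164915 -1.84255065  0.36650236]
(np.float64(-20.453634097335605), np.float64(0.13195770385294395)) (np.float64(42.458918191463034), np.float64(0.12134230703281627))
```

View pics/a3.png

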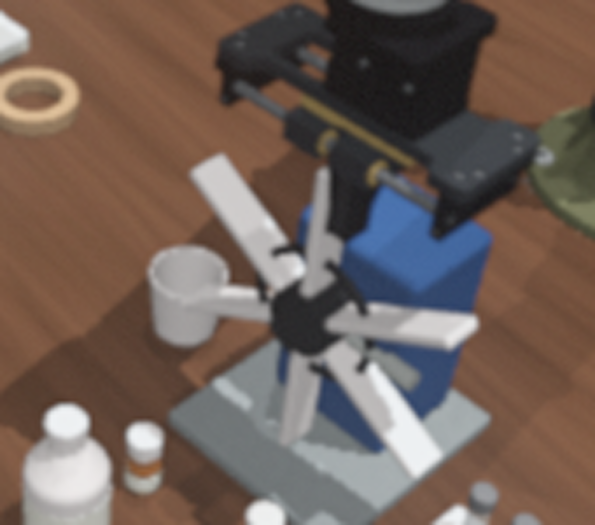

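The spoke is now just past the top, with its end at crop (322,172), and the stem at (410,375) is rising. I'll continue this push, then go over to the third spoke, keeping the tip 98 mm above the hub so it clears the stem circle.

Request:
{"api": "arm_command", "payload": {"motion": [[0,0,11,0,0],[0,0,22,0,0],[0,0,33,0,0],[0,0,44,0,0],[0,0,55,0,0]]}}

```text
time: 4.75
position: [0.5115, 0.0343, 0.2552]
tool_rot: [-3.135, -0.207, 0.001]
ft_force: [-1.2, 1.5, 0.2]
grip_width: 0.004
grip_force: 0.8
```

Request:
{"api": "arm_command", "payload": {"motion": [[0,0,10,0,0],[0,0,18,0,0],[0,0,8,0,0],[0,0,8,-35,0],[0,0,0,-68,0]]}}

```text
time: 5.17
position: [0.5104, 0.0342, 0.3228]
tool_rot: [3.134, 0.204, -0.007]
ft_force: [1.4, -0.2, -0.3]
grip_width: 0.007
grip_force: 0.0
```

Request:
{"api": "arm_command", "payload": {"motion": [[0,0,-35,0,0],[0,0,-70,0,0],[0,0,-105,0,0],[0,0,-135,0,0],[0,0,-135,0,0]]}}

```text
time: 5.58
position: [0.4912, 0.1777, 0.3243]
tool_rot: [-3.13, -0.225, -0.002]
ft_force: [-0.7, 1.7, 0.0]
grip_width: -0.0
grip_force: 0.0
```

```bash
python3 snap.py a4;python3 -c "
from h import *
s=get_state();print(s['time'],s['ft_force'])"
```

```text
0.0006294309974227946 0.10052341778909608 0.1550191864807445
5.6333 [ 0.30646603 -0.5747478   0.33345213]
```

View pics/a4.png

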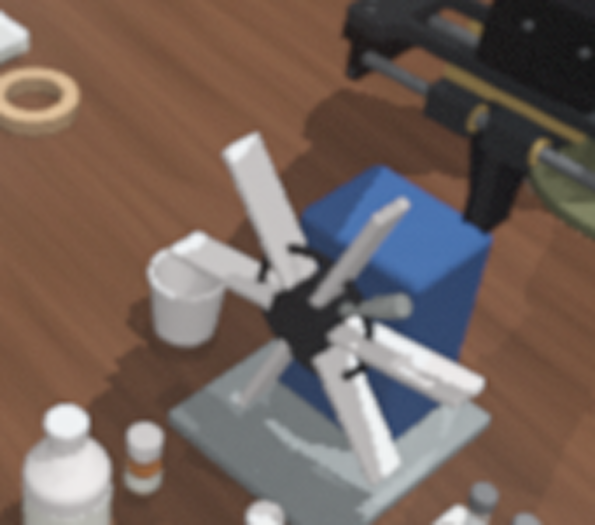

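The next spoke's end is at crop (397,205), about -20°, and the stem's end is at (405,305). I'll descend behind the spoke with the tip 98 mm above the hub and push it most of the way.

Request:
{"api": "arm_command", "payload": {"motion": [[0,0,15,0,0],[0,0,17,30,0],[0,0,17,57,0],[0,0,22,57,0],[0,0,32,57,0]]}}

```text
time: 6.05
position: [0.4972, 0.1372, 0.2659]
tool_rot: [3.135, 0.21, -0.004]
ft_force: [-0.5, 0.7, 0.5]
grip_width: 0.006
grip_force: 0.0
```

Request:
{"api": "arm_command", "payload": {"motion": [[0,0,10,0,0],[0,0,20,0,0],[0,0,30,0,0],[0,0,40,0,0],[0,0,50,0,0]]}}

```text
time: 6.47
position: [0.5054, 0.0866, 0.2674]
tool_rot: [3.134, 0.206, 0.003]
ft_force: [0.6, 1.3, 1.8]
grip_width: 0.004
grip_force: 0.7
```

Request:
{"api": "arm_command", "payload": {"motion": [[0,0,10,0,0],[0,0,20,0,0],[0,0,30,0,0],[0,0,38,0,0],[0,0,44,0,0]]}}

```text
time: 6.88
position: [0.5103, 0.0429, 0.2661]
tool_rot: [3.135, 0.206, -0.002]
ft_force: [-0.3, 1.2, -0.0]
grip_width: 0.004
grip_force: 0.6
```

```bash
python3 snap.py a5;python3 -c "
from h import *
s=get_state();print(s['time'],s['ft_force'])"
```

```text
0.001271338363893033 -0.03314228464964182 0.09713655095711786
6.9333 [-0.65312364  0.05056855 -0.03180189]
```

View pics/a5.png

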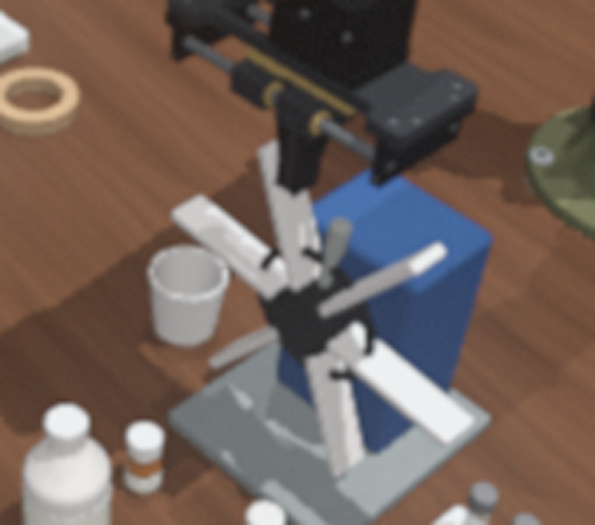

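The stem's end is at crop (340,225), close to upright, and the fingers are clear of it. I'll measure its angle from the spoke ends at (430,257), (187,208), (343,468) and (458,428).

```bash
python3 -c "
from h import *
for u,v in[(430,257),(187,208),(343,468),(458,428),(340,225)]:print(onwheel(230+u/3.5,120+v/3.5))"
```

```text
(np.float64(-35.99509294528965), np.float64(0.1312661477277865))
(np.float64(84.24183443524635), np.float64(0.12766453751596044))
(np.float64(-158.1228360336358), np.float64(0.13366040739311758))
(np.float64(-94.32193209637593), np.float64(0.12719263884689289))
(np.float64(-5.609743158904638), np.float64(0.08678762614941311))
```

The stem is at about -6° by the images. I'll push 9 mm more (about 4°), then lift clear and measure once more.

Request:
{"api": "arm_command", "payload": {"motion": [[0,0,4,0,0],[0,0,7,0,0],[0,0,9,0,0],[0,0,9,0,0]]}}

```text
time: 7.27
position: [0.5117, 0.0349, 0.2665]
tool_rot: [3.134, 0.207, -0.0]
ft_force: [-0.2, 0.2, 0.5]
grip_width: 0.01
grip_force: 0.0
```

Request:
{"api": "arm_command", "payload": {"motion": [[0,0,-4,0,0],[0,0,-4,-20,0],[0,0,-4,-45,0],[0,0,-4,-75,0],[0,0,-4,-75,0]]}}

```text
time: 7.68
position: [0.5135, 0.04, 0.3471]
tool_rot: [3.133, 0.208, 0.014]
ft_force: [0.5, 0.4, 0.8]
grip_width: -0.001
grip_force: 0.0
```

```bash
python3 snap.py a6
```

```text
0.0031972054540363197 -0.03512262323460258 0.17560543394499437
```

View pics/a6.png

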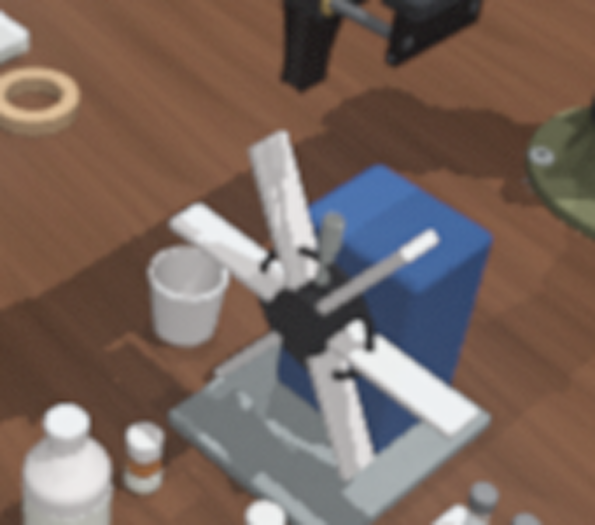

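The wheel has turned a little further: the stem's end is at crop (333,220), and the spoke ends are at (270,143), (420,245), (186,215), (468,420) and (357,470).

```bash
python3 -c "
from h import *
for u,v in[(270,143),(422,243),(186,214),(468,420),(357,470),(333,219)]:print(onwheel(230+u/3.5,120+v/3.5))
# expected pixels at stem 0
for a,r in[(30,.13),(-30,.13),(90,.13),(-90,.13),(-150,.13),(0,.088)]:
  t=np.radians(a);q=proj('side',H+r*(-np.sin(t)*ey+np.cos(t)*ez));print(a,((q-[230,120])*3.5).round())
"
```

```text
(np.float64(26.68072699700181), np.float64(0.1278729571477323))
(np.float64(-31.732705830291046), np.float64(0.13225254206582732))
(np.float64(87.02727194007683), np.float64(0.1277174764776789))
(np.float64(-88.82467340983366), np.float64(0.13177515900095202))
(np.float64(-151.86226442706877), np.float64(0.13058035003571108))
(np.float64(-1.5100402968089486), np.float64(0.08745734000498886))
30 [261. 140.]
-30 [416. 239.]
90 [183. 219.]
-90 [465. 421.]
-150 [361. 471.]
0 [330. 217.]
```

The stem is within about 2° of upright, inside the 7° tolerance. The arm is clear and the wheel is at rest, so I'm handing in.

```bash
python3 -c "
from bench import *
print(close_job())"
```

```text
the job is handed in; nothing more can be done
None
```

The job is handed in: three spoke pushes turned the wheel until the stem measured about 2° from straight up in the last image (tolerance 7°), with the arm lifted clear; no verdict came back.

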